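Change over the twin-slide parts loader

TASK

Change the parts loader over from the gear to the bearing: first push the tray that carries the gear fully home, then hook a fingertip behind the front lip of the tray that carries the bearing and draw it out to its stop, leaving the gear's tray home. Both parts stay lying in their nests: do not touch them, do not pinch a tray's lip between the fingers, and do not shift the other things standing around the loader.

Things in the scene. Friction and masses are not known exactly. Their poses are not given: they have to be found in the camera images.
- loader: twin-slide parts loader, fixed: aluminium base 125 x 196 mm with two blue trays side by side (left = +y, right = -y of its frame) and a clear flat guard over its rear (x 10 to 80 mm, top 58.5 mm above the bench). Origin on the bench plane, base from x = -45 (front) to 80 mm (rear); +x to the rear, z up; trays slide out along -x, towards the robot; their middles are at y = +-45 mm.
- bearing: ball bearing, ring 52 mm across, 15 mm thick, with a dark red seal, loose and lying flat in the nest of one tray, up to 37 mm above the bench. Origin at the centre of its underside.
- spur_gear: grey toothed gear, 49 mm across, 21 mm tall with hub, loose and lying flat in the nest of the other tray. Origin at the centre of its underside.
- left_tray (a joint): how far the left tray (72 x 128 mm) is drawn out, m: 0 = fully home at its rear stop, 0.10 = fully out at its front stop. Slides with about 1.5 N of friction plus light damping, no spring; stays where it is left.
- left_lip_front: orange front plate (6 mm) of the left tray's upright lip; the lip is 72 mm wide, 12 mm thick with its back plate, and stands from 15 to 55.5 mm above the bench. Origin at the centre of the front face, 34.5 mm above the bench, axes as the loader's; pushed along +x it sends the tray home. Tray home: at x = -62 mm of the loader.
- left_lip_back: steel back plate (6 mm) of the left tray's lip. Origin where the plates meet, 34.5 mm above the bench, axes as the loader's; hooking face 6 mm behind it (+x; at x = -50 mm of the loader when home). Behind that an open pocket 50 mm long in x, 64 mm wide, floor 22 mm and side walls 32 mm above the bench, up to a partition 42 mm above the bench; then the nest.
- left_nest (a point): centre of the nest of the left tray (on top of its three black pads, 22 mm above the bench), behind the partition, where a part's underside rests; moves with the tray.
- right_tray (a joint): how far the right tray (72 x 128 mm) is drawn out, m: 0 = fully home at its rear stop, 0.10 = fully out at its front stop. Slides with about 1.5 N of friction plus light damping, no spring; stays where it is left.
- right_lip_front: orange front plate (6 mm) of the right tray's upright lip; the lip is 72 mm wide, 12 mm thick with its back plate, and stands from 15 to 55.5 mm above the bench. Origin at the centre of the front face, 34.5 mm above the bench, axes as the loader's; pushed along +x it sends the tray home. Tray home: at x = -62 mm of the loader.
- right_lip_back: steel back plate (6 mm) of the right tray's lip. Origin where the plates meet, 34.5 mm above the bench, axes as the loader's; hooking face 6 mm behind it (+x; at x = -50 mm of the loader when home). Behind that an open pocket 50 mm long in x, 64 mm wide, floor 22 mm and side walls 32 mm above the bench, up to a partition 42 mm above the bench; then the nest.
- right_nest (a point): centre of the nest of the right tray (on top of its three black pads, 22 mm above the bench), behind the partition, where a part's underside rests; moves with the tray.
- wood_block: bare wooden block, 65 x 110 x 38 mm, lying beside the loader on its left (another lies by the back wall). Bystander.
- tape_measure: yellow and black tape measure, 34 x 72 x 63 mm, standing to the right of the loader. Bystander.
- screwdriver: red and yellow insulated screwdriver, 235 mm long, 33 mm thick, lying to the left. Bystander.
- disc_box: grey box with a yellow patch on its top, 72 x 92 x 36 mm, lying to the right. Bystander.

How it is judged:
By the outcome, as a careful person would: the job done as asked, in the order asked, and still so for the second after the job is handed in, with the robot touching nothing.
It also fails if it takes over 42 s, if anything falls off the work surface, if the arm or the gripper's body presses on something with over 40 N, if the wrist force passes 120 N, or if a joint passes its speed limit or range.

ROBOT

A 6-joint arm with a two-finger parallel gripper is mounted at the origin on a cart in front of the work surface, level with it; the furniture and walls round the work are solid. World frame = base frame: x ahead of the robot, y to its left, z up, the work surface at z = 0. Lengths are in m, angles in degrees, forces in N, time in s.
With the tool pointing down it reaches from about 0.4 to 0.825 m from the base axis. Payload 7 kg.
Tool frame: the origin (TCP) lies between the finger pads; the fingertips stand 25 mm ahead of it and the grasp point (between the pads) lies 6 mm ahead of it; z points along the fingers, y is the line along which they close (so a half turn about z gives the same grasp; the last joint's range is limited). The gripper opens to 88 mm and grips with 3 to 60 N. Pads are 19 mm wide; open, the fingers measure 130 mm over their backs; the gripper's body (78 mm by 193 mm) begins 47 mm behind the grasp point.
Start: joints at [-54.253, 20.546, 0.682, 0, -70.136, -16.507], TCP at [0.222, -0.637, 0.252] pointing down, gripper open.
Joint ranges: [-176.03, 176.03], [-82.01, 121.73], [-58.28, 71.71], [-173.87, 95.51], [-174.79, -0.11], [-173.66, 173.66]. Speed limits (degrees/s): [136.94, 136.94, 172.46, 180, 180, 180].

INTERFACE

Orientations are given as [roll, pitch, yaw] about the fixed x, y, z axes, in that order (R = Rz(yaw) Ry(pitch) Rx(roll)).
In Python, from plant import ctrl gives the robot as it stands.
- The arm moves only by the shell command python3 drive.py, which reads ROWS from standard input. ROWS is a JSON list of rows, 1 to 8 of them, each an object with the fields trans (a list: dx, dy, dz in mm), yaw (a turn about the tool's z in units of 5 degrees), finger_gap (the finger opening in m); a field left out counts as zero (the opening has to be given); each row is the pose to reach, as a shift and turn from the pose commanded when the command began, along the tool's axes at that moment; what a row does not reach only later rows make up. A row lasts 1/8 s, in which the tool goes at most 0.0625 m and 10.7 degrees, less where a joint would pass 70% of its speed; a pose out of reach is approached as far as the arm can. The fingers move at their own pace and stop on an object; the grip force is fixed at half the most. Time passes only in rows, so rows that do not move let the fingers close. It prints the time, the measured TCP pose, the force, the opening and the grip force at its end. Input that does not fit is refused with a message, and nothing moves.
- ctrl.get_obs(): the state, without advancing time (a new reading comes with each control period).
- ctrl.snapshot(name): name is "scene" or "top"; returns a dict with "frame" (480x640x3 uint8, red, green, blue), "z_map" (480x640 float32, m along the optical axis (not along the pixel's ray), 0 where there is no reading), "fovy" (degrees; the focal length in pixels is half the picture's height over the tangent of half this angle, whatever the lens; pixels are square), "cx", "cy" (the principal point, pixels), "k1" (the pictures are not rectified: a ray, as slopes to the right and down, at radius r is drawn at 1 + k1 r^2 times it, then the intrinsics apply), "R" (3x3) and "t" (3): a world point X has camera coordinates R X + t. Camera axes: x right, y down, z forward; pixel columns grow to the right and rows downward; lengths in m; the calibration is good to about 2 mm. A picture is of the moment at which its call begins.
- ctrl.close_job(): hands the job in; it is judged then, once.
The state is a dict: "clock": time; "joint_pos": joint angles; "qvel": joint speeds; "tau": joint torques, N m; "tool_pos": TCP position; "orientation": TCP orientation; "force": force on the tool from outside, world axes, zero at the start; "moment": the same for the moment, N m; "opening": finger opening in m; "gripper_force": force on a finger pad.
Only numpy, scipy, OpenCV 4.12 (cv2) and the standard library are available. Lean on these libraries where they do the work, as an engineer would, in place of code of your own. Each camera call takes 0.05 s, during which the arm holds its last target. There are 200 camera calls.

## Working session

There is one attempt and no reset: what is moved stays moved. The work goes in short steps, Python scripts to look and compute and a shell command to move; the robot and the scene stay as the last step left them, time stands still between calls to the robot, and variables do not carry over. Pictures are saved under pics/ and viewed, at most 10 in all, crops included, and the job is handed in when it is done.

```bash
ls; mkdir -p pics; cat > h.py <<'E'
import numpy as np, cv2
from plant import ctrl
def cam(s):
    f=240/np.tan(np.radians(s['fovy'])/2)
    K=np.array([[f,0,s['cx']],[0,f,s['cy']],[0,0,1.]])
    return K,np.array([s['k1'],0,0,0,0.])
def rays(s,px):
    # the lens model: drawn = ray*(1+k1 r^2), same as OpenCV's k1
    K,d=cam(s); p=cv2.undistortPoints(np.array(px,float).reshape(-1,1,2),K,d).reshape(-1,2)
    R=np.array(s['R']);t=np.array(s['t'])
    return -R.T@t,(np.c_[p,np.ones(len(p))]@R)
def plane(s,px,z):
    c,r=rays(s,px); return c+r*((z-c[2])/r[:,2])[:,None]
def depthpts(s,px):
    c,r=rays(s,px); px=np.array(px,int); return c+r*s['z_map'][px[:,1],px[:,0]][:,None]
E
python3 - <<'E'
from h import *
for n in('scene','top'):
    s=ctrl.snapshot(n); cv2.imwrite(f'pics/{n}1.png',s['frame'][...,::-1]); np.save(f'{n}.npy',s,allow_pickle=True)
    print(n,{k:s[k] for k in('fovy','cx','cy','k1')}, -np.array(s['R']).T@s['t'])
print(ctrl.get_obs())
E
```

```text
drive.py
pics
plant.py
scene {'fovy': 48.13619531283874, 'cx': 319.85466948326314, 'cy': 236.91240710274073, 'k1': -0.15490096189755548} [-0.23216018 -0.63636117  1.25538053]
top {'fovy': 48.984612487298506, 'cx': 317.189810588974, 'cy': 241.02895896720804, 'k1': 0.03750846328548147} [ 0.38002784 -0.05397246  1.32508015]
{'clock': 0.1, 'joint_pos': array([-5.42532256e+01,  2.05881388e+01,  6.39165476e-01, -1.68743778e-02,
       -7.01347232e+01, -1.65057683e+01]), 'qvel': array([ 0.01883993, -0.0719685 ,  0.10519966,  0.09034335, -0.06954516,
        0.08478403]), 'tau': array([-2.25878888e-03, -5.84162378e+01,  2.93750328e+01,  7.01553136e+00,
        1.01566533e-02, -4.22808864e-05]), 'tool_pos': array([ 0.22227567, -0.63693963,  0.25071102]), 'orientation': array([ 1.79915245e+02, -8.57117504e-03, -1.60764733e+02]), 'force': array([ 0.23643299,  0.48014822, -0.58632829]), 'moment': array([-0.01803642,  0.00411629,  0.03364238]), 'gripper_force': 0.0, 'opening': 0.08745784517890223}
```

View pics/scene1.png

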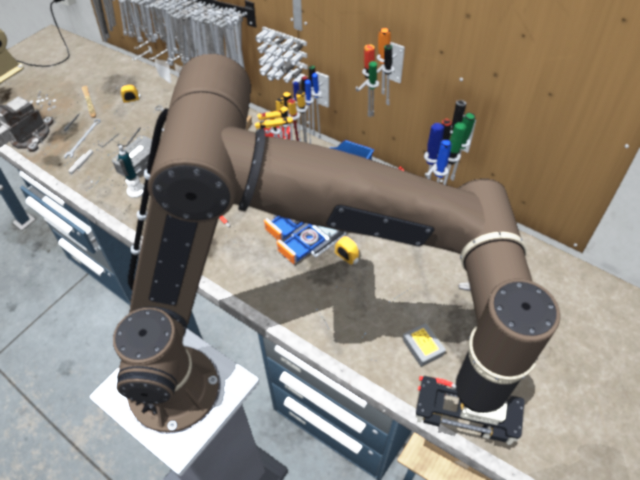

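View pics/top1.png

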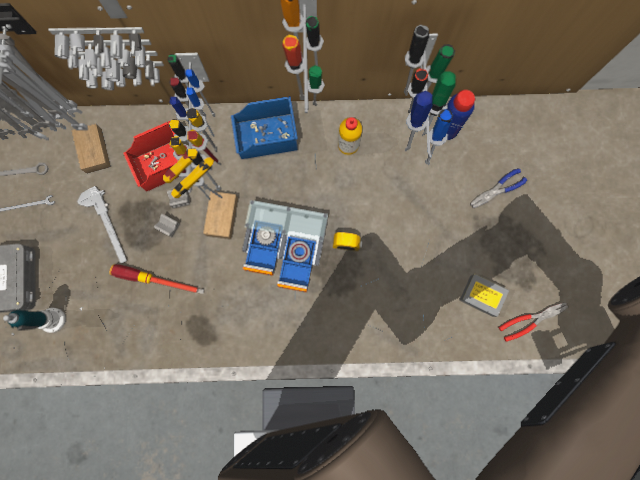

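The left tray (lip about (262,268) in the top view) holds the grey gear. The right one (lip about (294,285)) holds the red-sealed bearing. Both are partly drawn out. Next I measure them.

```bash
python3 - <<'E'
from h import *
for n,(x0,y0,x1,y1) in (('top',(190,180,370,310)),('scene',(200,190,380,290))):
    s=np.load(n+'.npy',allow_pickle=True).item(); im=s['frame']
    hsv=cv2.cvtColor(im,cv2.COLOR_RGB2HSV)
    def comps(lo,hi,amin,name):
        m=cv2.inRange(hsv,lo,hi); m2=np.zeros_like(m); m2[y0:y1,x0:x1]=m[y0:y1,x0:x1]
        k,l,st,ce=cv2.connectedComponentsWithStats(m2)
        for i in range(1,k):
            if st[i,4]>=amin:
                c,_=cv2.findContours((l==i).astype('u1'),0,2); r=cv2.minAreaRect(np.vstack(c))
                print(n,name,st[i],ce[i].round(1),[np.round(v,1) for v in r])
    comps((5,130,120),(20,255,255),8,'orange'); comps((98,120,60),(125,255,255),60,'blue')
    cv2.imwrite(f'pics/{n}c.png',cv2.resize(im[y0:y1,x0:x1,::-1],None,fx=4.4,fy=4.4,interpolation=cv2.INTER_CUBIC))
E
```

```text
top orange [243 267  30   9  99] [257.3 270.7] [array([257.4, 270.8]), array([29.8,  3.3]), np.float64(10.6)]
top orange [277 284  30   8  88] [291.6 287.5] [array([291.5, 287.5]), array([29.8,  3. ]), np.float64(10.6)]
top blue [246 229  35  41 751] [262.5 252.8] [array([263. , 248.6]), array([28.8, 36.1]), np.float64(11.3)]
top blue [280 237  36  49 854] [296.7 265.7] [array([297.3, 260.7]), array([28.8, 44.9]), np.float64(10.6)]
top blue [295 247   9   9  60] [299.  251.2] [array([299., 251.]), array([8., 8.]), np.float64(0.0)]
scene orange [265 221  16  19 119] [272.2 230.8] [array([271.6, 230.5]), array([22.5,  5.9]), np.float64(41.2)]
scene orange [277 243  17  20 126] [285.3 252.5] [array([285. , 252.5]), array([24.6,  6. ]), np.float64(41.6)]
scene orange [336 247   8  12  17] [338.6 253.1] [array([338.5, 253.4]), array([12.1,  4.3]), np.float64(65.6)]
scene blue [273 216  31  23 326] [286.1 225.3] [array([286.6, 222.5]), array([22., 25.]), np.float64(51.3)]
scene blue [285 224  39  37 467] [301.7 243.8] [array([304.7, 240.7]), array([23.9, 34.4]), np.float64(55.7)]
```

View pics/topc.png

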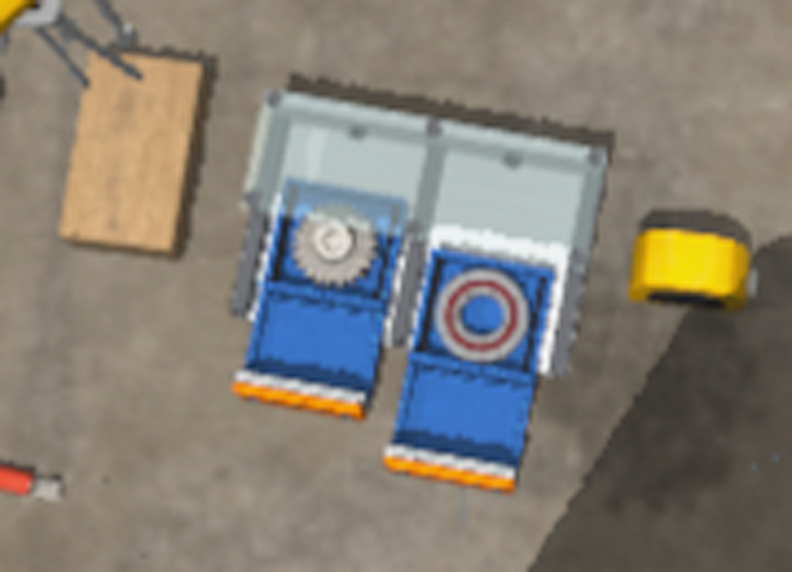

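View pics/scenec.png

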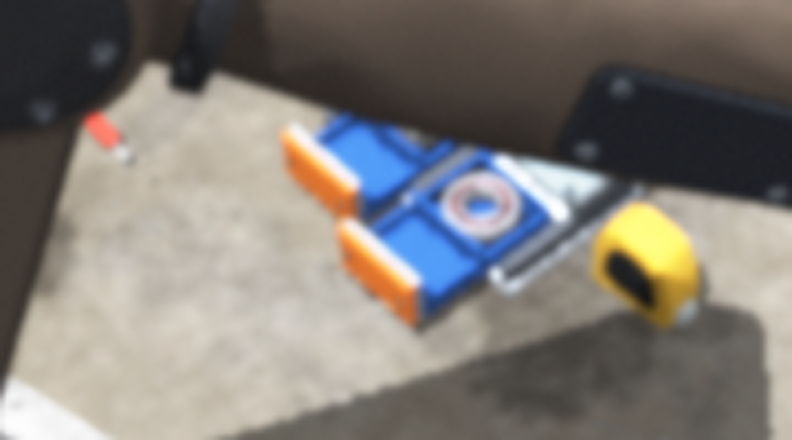

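The top crop shows the orange/steel seams on the lips: left (236,383)-(366,402), right (388,458)-(518,480). Gear sits at (333,245) and bearing at (482,314). The scene crop shows the same seams at (290,127)-(358,188) and (343,223)-(418,290). Next I triangulate them.

```bash
python3 - <<'E'
from h import *
T=np.load('top.npy',allow_pickle=True).item();S=np.load('scene.npy',allow_pickle=True).item()
tp=(np.array([[236,383],[366,402],[388,458],[518,480],[482,314],[333,245]])+.5)/4.4-.5+[190,180]
sp=(np.array([[290,127],[358,188],[343,223],[418,290],[481,203]])+.5)/4.4-.5+[200,190]
ct,rt=rays(T,tp);cs,rs=rays(S,sp)
for i in range(5):
    A=np.c_[rt[i],-rs[i]];k=np.linalg.lstsq(A,cs-ct,rcond=None)[0]
    a=ct+k[0]*rt[i];b=cs+k[1]*rs[i];print('tri',((a+b)/2).round(4),'gap',np.linalg.norm(a-b).round(4))
P=plane(T,tp,.0555)
P[4:]=plane(T,tp[4:],.037);print(P.round(4))
for i in(0,2):
    d=P[i]-P[i+1];print('yaw',np.degrees(np.arctan2(-d[0],d[1])),'w',np.linalg.norm(d))
print('base guard corners', plane(T,(np.array([[273,97],[597,155],[240,195],[600,240]])+.5)/4.4-.5+[190,180],.0585).round(4))
print('depth', depthpts(T,tp.round()).round(4))
def box(x,y): return plane(T,[[x,y]],.04)
# stripe profile across the lips along loader x, height map
ys=range(255,275)
for col in(258,292):
    r=range(255,296); q=depthpts(T,[[col,y] for y in r]); print(col,[(y,round(float(p[0]),3),round(float(p[2])*1000)) for y,p in zip(r,q)])
E
```

```text
tri [0.5434 0.1278 0.0601] gap 0.0051
tri [0.5307 0.0579 0.0551] gap 0.0025
tri [0.4994 0.0458 0.0579] gap 0.0026
tri [ 0.4863 -0.0251  0.0519] gap 0.0033
tri [ 0.5815 -0.0061  0.0333] gap 0.0026
[[ 0.5422  0.1303  0.0555]
 [ 0.5298  0.0587  0.0555]
 [ 0.4987  0.047   0.0555]
 [ 0.4848 -0.024   0.0555]
 [ 0.5801 -0.0053  0.037 ]
 [ 0.6217  0.0781  0.037 ]]
yaw -9.818340484189186 w 0.07260462761567517
yaw -11.044841338479479 w 0.07233842063121125
base guard corners [[ 0.7031  0.109   0.0585]
 [ 0.665  -0.0721  0.0585]
 [ 0.6474  0.1276  0.0585]
 [ 0.6167 -0.0725  0.0585]]
depth [[ 0.5491  0.1397 -0.0047]
 [ 0.5319  0.0598  0.0377]
 [ 0.4981  0.0466  0.0544]
 [ 0.4863 -0.0225  0.0294]
 [ 0.5834 -0.0041  0.0154]
 [ 0.6214  0.0783  0.0426]]
258 [(255, 0.576, 16), (256, 0.572, 25), (257, 0.57, 23), (258, 0.568, 20), (259, 0.565, 24), (260, 0.562, 27), (261, 0.56, 22), (262, 0.557, 24), (263, 0.555, 20), (264, 0.552, 23), (265, 0.549, 25), (266, 0.547, 23), (267, 0.54, 58), (268, 0.538, 57), (269, 0.536, 51), (270, 0.534, 50), (271, 0.531, 54), (272, 0.529, 48), (273, 0.529, 25), (274, 0.5
[... 404 characters left out ...]
568, 35), (257, 0.566, 34), (258, 0.564, 33), (259, 0.561, 35), (260, 0.561, 18), (261, 0.558, 18), (262, 0.552, 42), (263, 0.55, 41), (264, 0.549, 28), (265, 0.548, 17), (266, 0.545, 24), (267, 0.543, 22), (268, 0.54, 26), (269, 0.538, 22), (270, 0.535, 23), (271, 0.533, 21), (272, 0.53, 18), (273, 0.527, 24), (274, 0.525, 18), (275, 0.523, 21), (276, 0.52, 21), (277, 0.517, 24), (278, 0.516, 18), (279, 0.512, 23), (280, 0.51, 21), (281, 0.507, 26), (282, 0.505, 21), (283, 0.503, 20), (284, 0.497, 59), (285, 0.494, 58), (286, 0.492, 54), (287, 0.49, 55), (288, 0.488, 53), (289, 0.486, 41), (290, 0.487, 0), (291, 0.485, 0), (292, 0.482, -5), (293, 0.48, -1), (294, 0.477, 2), (295, 0.475, 0)]
```

```bash
cat >> h.py <<'E'
Y=np.radians(-10.5);U=np.array([np.cos(Y),np.sin(Y),0]);V=np.array([-np.sin(Y),np.cos(Y),0])
SL=np.array([.536,.0945,0]);SR=np.array([.4918,.0115,0])  # lip seams as found
from scipy.spatial.transform import Rotation as Ro
def shift(p):
    o=ctrl.get_obs();R=Ro.from_euler('xyz',o['orientation'],degrees=True)
    print('now',o['tool_pos'].round(4),o['orientation'].round(1),'shift',R.inv().apply(p-o['tool_pos']).round(4))
E
python3 -c "
from h import *
shift(SL-.042*U+[0,0,.15])"
```

```text
now [ 0.2223 -0.6369  0.2507] [ 179.9   -0.  -160.8] shift [-0.5007  0.6079  0.1015]
```

The rows are not in the units I measure in: shifts go in mm and turns go in units of 5 degrees. I convert before sending: 0.368 m is 368, 0.322 m is 322, 29.7 degrees is 5.94.

```bash
echo '[{"trans": [-38, 46, 0], "yaw": 0.8, "finger_gap": 0}, {"trans": [-76, 92, 0], "yaw": 1.6, "finger_gap": 0}, {"trans": [-114, 138, 0], "yaw": 2.4, "finger_gap": 0}, {"trans": [-152, 184, 0], "yaw": 3.2, "finger_gap": 0}, {"trans": [-190, 230, 0], "yaw": 4, "finger_gap": 0}, {"trans": [-228, 276, 0], "yaw": 4.8, "finger_gap": 0}, {"trans": [-266, 322, 0], "yaw": 5.6, "finger_gap": 0}, {"trans": [-304, 368, 0], "yaw": 5.94, "finger_gap": 0}]' | python3 drive.py; python3 -c "
from h import *
shift(SL-.042*U+[0,0,.15])"
```

```text
clock: 1.1
tool_pos: [0.3883, -0.1878, 0.2516]
orientation: [180.0, 0.0, 169.4]
force: [1.4, 0.3, -0.3]
opening: 0.013
gripper_force: 0.0
now [ 0.3883 -0.1878  0.2516] [180.    0.  169.4] shift [-0.0514  0.3046  0.1017]
```

```bash
echo '[{"trans": [-10, 55, 10], "finger_gap": 0}, {"trans": [-20, 110, 30], "finger_gap": 0}, {"trans": [-30, 165, 50], "finger_gap": 0}, {"trans": [-40, 220, 70], "finger_gap": 0}, {"trans": [-48, 275, 90], "finger_gap": 0}, {"trans": [-51, 304, 100], "finger_gap": 0}, {"trans": [-51, 304, 100], "finger_gap": 0}]' | python3 drive.py; python3 - <<'E'
from h import *
shift(SL-.042*U+[0,0,.06])
s=ctrl.snapshot('scene');cv2.imwrite('pics/s2.png',cv2.resize(s['frame'][150:300,200:400,::-1],None,fx=4,fy=4,interpolation=cv2.INTER_CUBIC))
E
```

```text
clock: 1.98
tool_pos: [0.4933, 0.1015, 0.1502]
orientation: [-179.9, -0.1, 169.7]
force: [0.3, -0.4, -0.1]
opening: 0.0003
gripper_force: 0.0
now [0.4933 0.1015 0.1502] [-1.799e+02 -1.000e-01  1.697e+02] shift [-0.0014  0.001   0.0902]
```

View pics/s2.png

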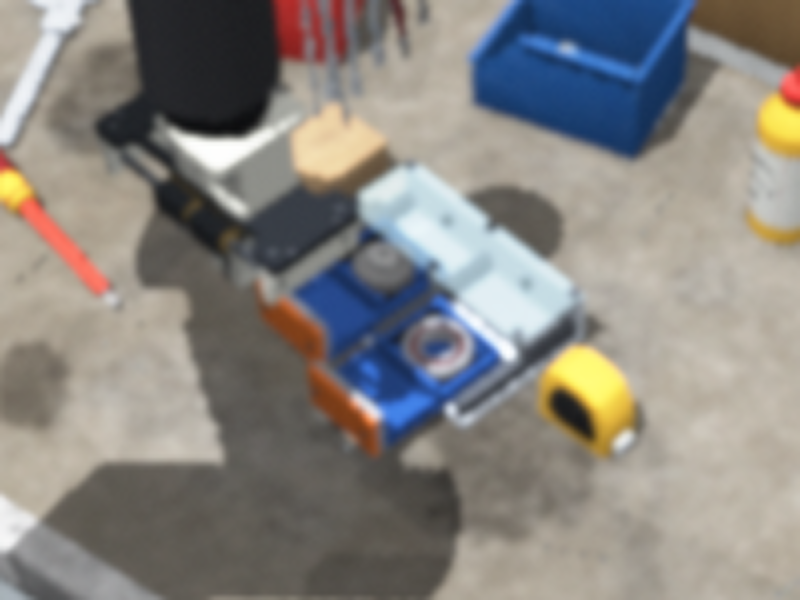

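The view shows both trays undisturbed and the gripper clear of the left lip (about (290,320) in the crop). I lower the closed fingers in front of it and push.

```bash
echo '[{"trans": [0, 0, 40], "finger_gap": 0}, {"trans": [0, 0, 75], "finger_gap": 0}, {"trans": [0, 0, 90], "finger_gap": 0}, {"trans": [0, 0, 90], "finger_gap": 0}]' | python3 drive.py; echo '[{"trans": [-10, 0, 0], "finger_gap": 0}, {"trans": [-18, 0, 0], "finger_gap": 0}, {"trans": [-24, 0, 0], "finger_gap": 0}, {"trans": [-30, 0, 0], "finger_gap": 0}, {"trans": [-34, 0, 0], "finger_gap": 0}]' | python3 drive.py; echo '[{"trans": [-3, 0, 0], "finger_gap": 0}, {"trans": [-6, 0, 0], "finger_gap": 0}, {"trans": [-9, 0, 0], "finger_gap": 0}]' | python3 drive.py
```

```text
clock: 2.52
tool_pos: [0.4932, 0.0993, 0.0614]
orientation: [-179.9, -0.1, 169.5]
force: [0.8, 0.1, -0.3]
opening: 0.0005
gripper_force: 0.0
clock: 3.15
tool_pos: [0.5271, 0.0937, 0.0615]
orientation: [-180.0, -0.0, 169.5]
force: [-1.1, -0.3, 0.9]
opening: 0.0004
gripper_force: 0.9
clock: 3.52
tool_pos: [0.5356, 0.092, 0.0614]
orientation: [-180.0, -0.0, 169.5]
force: [-1.6, -1.2, -0.1]
opening: 0.0004
gripper_force: 0.8
```

```bash
echo '[{"trans": [-2, 0, 0], "finger_gap": 0}, {"trans": [-4, 0, 0], "finger_gap": 0}, {"trans": [-6, 0, 0], "finger_gap": 0}]' | python3 drive.py; echo '[{"trans": [-1, 0, 0], "finger_gap": 0}, {"trans": [-2, 0, 0], "finger_gap": 0}, {"trans": [-3, 0, 0], "finger_gap": 0}]' | python3 drive.py;
```

```text
clock: 3.9
tool_pos: [0.5417, 0.091, 0.0615]
orientation: [-180.0, -0.0, 169.5]
force: [-0.7, -1.2, -0.1]
opening: 0.0006
gripper_force: 0.8
clock: 4.28
tool_pos: [0.5447, 0.0906, 0.0616]
orientation: [180.0, -0.0, 169.5]
force: [-1.9, 0.3, -0.9]
opening: 0.0002
gripper_force: 0.8
```

In the tool's units: -0.002 m is -2, -0.001 m is -1.

```bash
echo '[{"trans": [-1, 0, 0], "finger_gap": 0}, {"trans": [-2, 0, 0], "finger_gap": 0}]' | python3 drive.py;echo '[{"trans": [-1, 0, 0], "finger_gap": 0}, {"trans": [-2, 0, 0], "finger_gap": 0}]' | python3 drive.py|grep -E 'tool_pos|force';echo '[{"trans": [-1, 0, 0], "finger_gap": 0}, {"trans": [-2, 0, 0], "finger_gap": 0}]' | python3 drive.py|grep -E 'tool_pos|force'
```

```text
clock: 4.53
tool_pos: [0.5466, 0.0902, 0.0615]
orientation: [-180.0, -0.0, 169.5]
force: [-2.6, -0.6, -0.2]
opening: 0.0001
gripper_force: 0.8
tool_pos: [0.5481, 0.0898, 0.0615]
force: [-7.8, 2.4, 4.4]
gripper_force: 3.8
tool_pos: [0.5483, 0.0897, 0.0615]
force: [-16.1, 8.1, 12.3]
gripper_force: 8.7
```

The left tray is on its rear stop: motion stalled at 0.548 with 16 N. I back off, lift and measure the right pocket.

In the tool's units: 0.03 m is 30, -0.08 m is -80.

```bash
echo '[{"trans": [15, 0, 0], "finger_gap": 0}, {"trans": [30, 0, 0], "finger_gap": 0}, {"trans": [30, 0, -45], "finger_gap": 0}, {"trans": [30, 0, -80], "finger_gap": 0}, {"trans": [30, 0, -80], "finger_gap": 0}]' | python3 drive.py; python3 - <<'E'
from h import *
s=ctrl.snapshot('scene');cv2.imwrite('pics/s3.png',cv2.resize(s['frame'][190:290,240:380,::-1],None,fx=5.5,fy=5.5,interpolation=cv2.INTER_CUBIC))
shift(SR+.032*U+[0,0,.14])
E
```

```text
clock: 5.65
tool_pos: [0.5224, 0.096, 0.1447]
orientation: [179.8, 0.3, 169.6]
force: [-0.2, -0.3, -0.6]
opening: 0.0003
gripper_force: 0.0
now [0.5214 0.0955 0.1429] [179.9   0.2 169.6] shift [-0.0181 -0.088   0.0028]
```

View pics/s3.png

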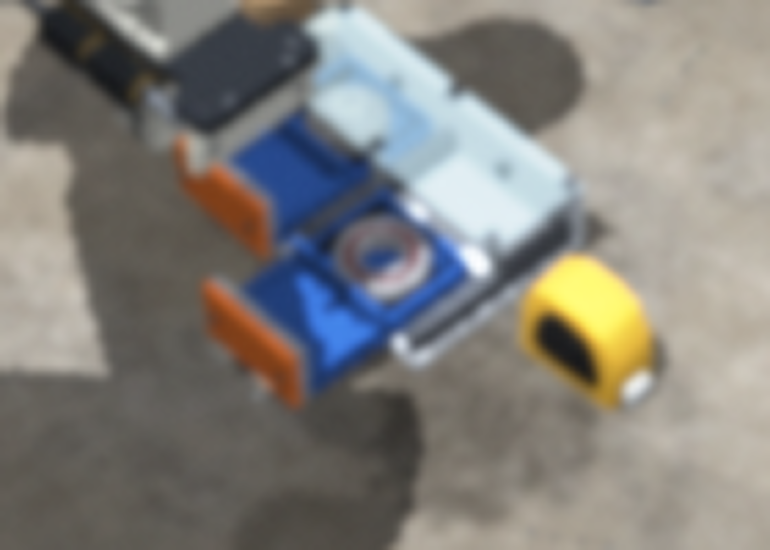

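The left tray is in, with the gear under the guard (about (350,105)). The right lip seam is still at (208,275)-(302,368), and its pocket is open behind it.

```bash
echo '[{"trans": [-8, -40, 0], "finger_gap": 0}, {"trans": [-18, -80, 0], "finger_gap": 0}, {"trans": [-18, -88, 0], "finger_gap": 0}, {"trans": [-18, -88, 0], "finger_gap": 0}, {"trans": [-18, -88, 0], "finger_gap": 0}]' | python3 drive.py; python3 - <<'E'
from h import *
shift(SR+.032*U+[0,0,.058])
s=ctrl.snapshot('scene');cv2.imwrite('pics/s4.png',cv2.resize(s['frame'][190:290,240:380,::-1],None,fx=5.5,fy=5.5,interpolation=cv2.INTER_CUBIC))
E
```

```text
clock: 6.32
tool_pos: [0.5227, 0.0058, 0.1412]
orientation: [-180.0, -0.0, 169.6]
force: [-0.0, 1.0, 0.5]
opening: 0.0003
gripper_force: 0.0
now [0.5227 0.0058 0.1412] [-180.    -0.   169.6] shift [-0.0006  0.      0.0832]
```

View pics/s4.png

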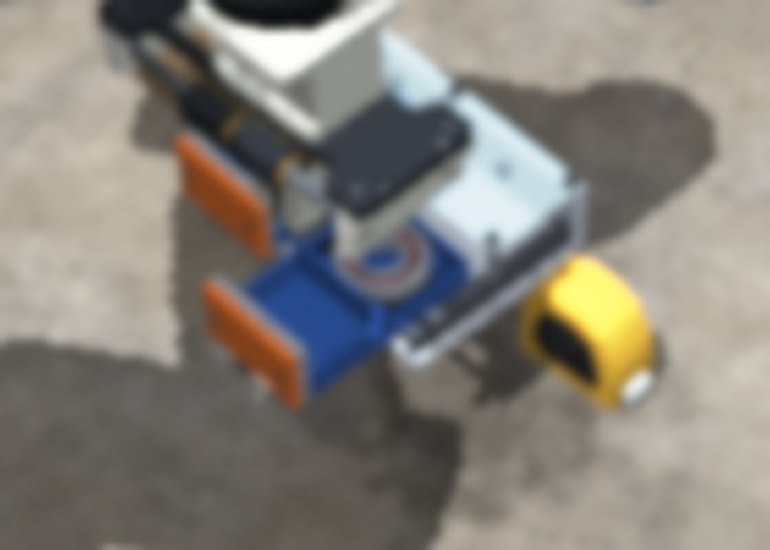

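The closed fingertips hover at about (350,250). Straight down from there is the pocket middle. I descend in two stages, checking the force.

```bash
echo '[{"trans": [0, 0, 30], "finger_gap": 0}, {"trans": [0, 0, 55], "finger_gap": 0}, {"trans": [0, 0, 62], "finger_gap": 0}]' | python3 drive.py|grep -E 'tool_pos|force'; echo '[{"trans": [0, 0, 10], "finger_gap": 0}, {"trans": [0, 0, 20], "finger_gap": 0}, {"trans": [0, 0, 20], "finger_gap": 0}]' | python3 drive.py|grep -E 'tool_pos|force';python3 - <<'E'
from h import *
s=ctrl.snapshot('scene');cv2.imwrite('pics/s5.png',cv2.resize(s['frame'][190:290,240:380,::-1],None,fx=5.5,fy=5.5,interpolation=cv2.INTER_CUBIC))
E
```

```text
tool_pos: [0.522, 0.0056, 0.0782]
force: [-0.7, -0.4, 0.1]
gripper_force: 0.0
tool_pos: [0.5225, 0.0051, 0.0591]
force: [-0.3, -0.6, -0.4]
gripper_force: 0.0
```

View pics/s5.png

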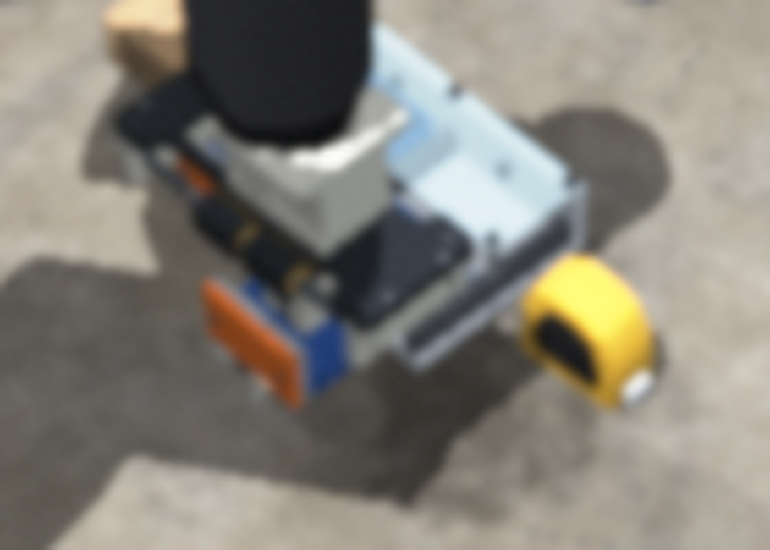

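The fingers are in the pocket behind the right lip and the lip hasn't moved. Now I draw it out.

```bash
f='clock|tool_pos|force'; echo '[{"trans": [6, 0, 0], "finger_gap": 0}, {"trans": [11, 0, 0], "finger_gap": 0}, {"trans": [15, 0, 0], "finger_gap": 0}, {"trans": [19, 0, 0], "finger_gap": 0}, {"trans": [23, 0, 0], "finger_gap": 0}, {"trans": [27, 0, 0], "finger_gap": 0}]' | python3 drive.py|grep -E $f; echo '[{"trans": [4, 0, 0], "finger_gap": 0}, {"trans": [8, 0, 0], "finger_gap": 0}, {"trans": [12, 0, 0], "finger_gap": 0}, {"trans": [16, 0, 0], "finger_gap": 0}, {"trans": [20, 0, 0], "finger_gap": 0}]' | python3 drive.py|grep -E $f;echo '[{"trans": [2, 0, 0], "finger_gap": 0}, {"trans": [4, 0, 0], "finger_gap": 0}, {"trans": [6, 0, 0], "finger_gap": 0}]' | python3 drive.py|grep -E $f
```

```text
clock: 7.92
tool_pos: [0.4965, 0.0103, 0.0598]
force: [1.6, 0.0, 0.3]
gripper_force: 0.9
clock: 8.55
tool_pos: [0.4762, 0.0137, 0.0595]
force: [2.1, 1.5, 0.7]
gripper_force: 0.9
clock: 8.93
tool_pos: [0.4705, 0.0148, 0.0595]
force: [2.0, 0.7, -0.3]
gripper_force: 0.8
```

```bash
f='tool_pos|^force'; echo '[{"trans": [2, 0, 0], "finger_gap": 0}, {"trans": [4, 0, 0], "finger_gap": 0}]' | python3 drive.py|grep -E $f; echo '[{"trans": [1, 0, 0], "finger_gap": 0}, {"trans": [2, 0, 0], "finger_gap": 0}, {"trans": [3, 0, 0], "finger_gap": 0}]' | python3 drive.py|grep -E $f;echo '[{"trans": [1, 0, 0], "finger_gap": 0}, {"trans": [2, 0, 0], "finger_gap": 0}]' | python3 drive.py|grep -E $f
```

```text
tool_pos: [0.4666, 0.0155, 0.0596]
force: [2.3, 0.9, 0.2]
tool_pos: [0.4654, 0.016, 0.0598]
force: [12.4, -6.9, -8.4]
tool_pos: [0.4653, 0.0164, 0.0602]
force: [19.5, -11.1, -13.3]
```

It stalled at 0.465 with 20 N. The distance from the left home contact to here matches the 100 mm stop. I disengage and check.

In the tool's units: -0.12 m is -120, -0.08 m is -80.

```bash
echo '[{"trans": [-6, 0, 0], "finger_gap": 0}, {"trans": [-15, 0, 0], "finger_gap": 0}, {"trans": [-15, 0, 0], "finger_gap": 0}, {"trans": [-15, 0, -30], "finger_gap": 0}, {"trans": [-15, 0, -80], "finger_gap": 0}, {"trans": [-15, 0, -120], "finger_gap": 0}]' | python3 drive.py;echo '[{"trans": [0, -50, 0], "finger_gap": 0}, {"trans": [0, -100, 0], "finger_gap": 0}, {"trans": [0, -150, 0], "finger_gap": 0}, {"trans": [0, -200, 0], "finger_gap": 0}, {"trans": [0, -250, 0], "finger_gap": 0}, {"trans": [0, -250, 0], "finger_gap": 0}]' | python3 drive.py; python3 - <<'E'
from h import *
s=ctrl.snapshot('top');cv2.imwrite('pics/t6.png',cv2.resize(s['frame'][180:310,190:370,::-1],None,fx=4.4,fy=4.4,interpolation=cv2.INTER_CUBIC))
E
```

```text
clock: 10.55
tool_pos: [0.4762, 0.0136, 0.1812]
orientation: [180.0, -0.0, 169.5]
force: [0.6, 1.3, 0.3]
opening: 0.0007
gripper_force: 0.0
clock: 11.3
tool_pos: [0.4297, -0.2345, 0.1791]
orientation: [-180.0, -0.1, 169.3]
force: [-0.7, 1.1, 0.5]
opening: 0.0006
gripper_force: 0.0
```

View pics/t6.png

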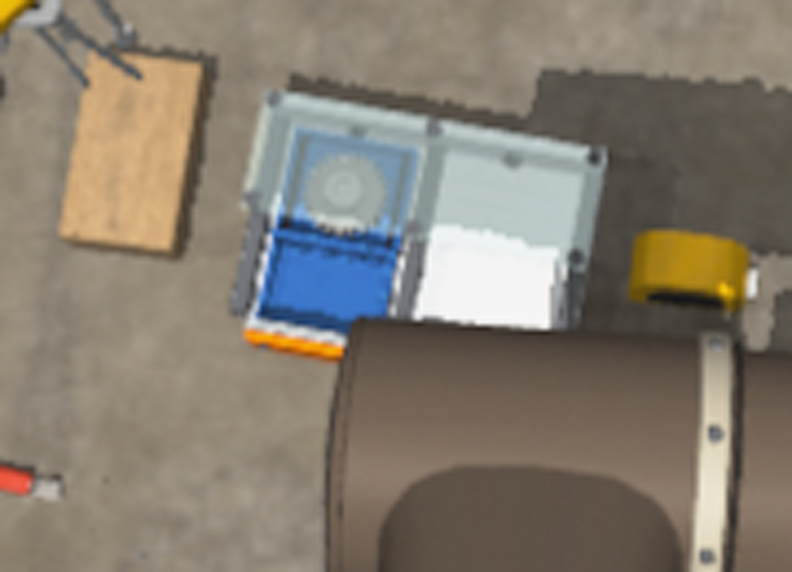

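The left tray is home (lip at (295,342), gear at (343,187) under the guard) and the bystanders haven't moved. The arm hides the right tray, so I move aside for a last look.

```bash
echo '[{"trans": [0, -50, 0], "finger_gap": 0}, {"trans": [0, -100, 0], "finger_gap": 0}, {"trans": [0, -150, 0], "finger_gap": 0}, {"trans": [0, -200, 0], "finger_gap": 0}, {"trans": [0, -250, 0], "finger_gap": 0}, {"trans": [0, -300, 0], "finger_gap": 0}, {"trans": [0, -300, 0], "finger_gap": 0}]' | python3 drive.py|head -2; python3 - <<'E'
from h import *
s=ctrl.snapshot('top')
hsv=cv2.cvtColor(s['frame'],cv2.COLOR_RGB2HSV);m=cv2.inRange(hsv,(5,130,120),(20,255,255));m[:,:200]=0;m[:,330:]=0;m[:230]=0
for c in cv2.findContours(m,0,2)[0]:
    if cv2.contourArea(c)>20:
        r=cv2.minAreaRect(c); p=plane(s,[r[0]],.0555)[0]; print(np.round(r[0],1),np.round(r[1],1),p.round(4),'loader u',(p@U).round(4))
print('before',plane(s,[[257.4,270.8],[291.5,287.5]],.0555)@U)
cv2.imwrite('pics/t7.png',cv2.resize(s['frame'][180:310,190:370,::-1],None,fx=4.4,fy=4.4,interpolation=cv2.INTER_CUBIC))
E
```

```text
clock: 12.22
tool_pos: [0.3765, -0.5286, 0.1784]
[287.5 305.7] [29.6  2.9] [0.4453 0.0242 0.0555] loader u 0.4334
[259.9 259. ] [30.8  3.8] [0.56   0.0898 0.0555] loader u 0.5342
before [0.50483847 0.47793777]
```

View pics/t7.png

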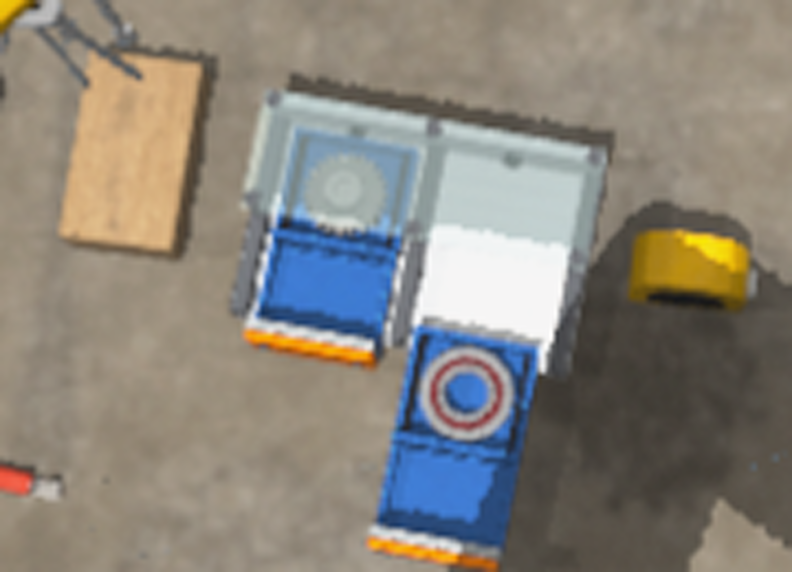

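The gear tray is home and the bearing tray is out, with its lip at (433,552). The lips are 100.8 mm apart along the slide, both parts are in their nests, and the bystanders are unmoved.

```bash
python3 -c "
from plant import ctrl
print(ctrl.close_job())"
```

```text
the job is handed in; nothing more can be done
None
```

The changeover is done and handed in: the gear's tray was pushed home first, then the bearing's tray was drawn out to its stop, with both parts still in their nests and nothing nearby in the final view moved.

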